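# Show the worn brake pad to the inspection camera

### The arm

A 6-joint arm with a two-finger parallel gripper is mounted at the origin on the work surface. World frame = base frame: x ahead of the robot, y to its left, z up, the work surface at z = 0. Lengths are in mm, angles in degrees, forces in N, time in s.
With the tool pointing down it reaches from about 275 to 750 mm from the base axis. Payload 10.2 kg.
Tool frame: the origin (TCP) lies midway between the tips of the shut fingers; the grasp point (between the pads) lies 19 mm behind it (bot.pinch_z is the distance from the TCP to the grasp point, in mm); z points along the fingers, y is the line along which they close (so a half turn about z gives the same grasp; the last joint's range is limited). The gripper opens to 88 mm and grips with 3 to 60 N. Pads are 18 mm wide; open, the fingers measure 123 mm over their backs; the gripper's body (75 mm by 187 mm) begins 45 mm behind the grasp point.
Start: joints at [61.857, 17.928, 85.812, -0, 76.261, -12.8], TCP at [138.933, 506.289, 238.72] pointing down, gripper open.
Joint ranges: [-168.41, 168.41], [-55.51, 124.54], [10.69, 146.95], [-70.63, 250.63], [1, 178], [-165.06, 165.06]. Speed limits (degrees/s): [136.94, 136.94, 172.46, 180, 180, 180].

### API

Orientations are given as [roll, pitch, yaw] about the fixed x, y, z axes, in that order (R = Rz(yaw) Ry(pitch) Rx(roll)).
In Python, from rig import bot, viewer gives the robot as it stands.
- The arm moves only by the tool arm_command, never from a script. Its argument "increments" is text: rows parted by semicolons, each of 7 numbers parted by spaces: the closure, from 0 (fully open) to 1 (shut), then the shift along the tool's x, y, z in m, then the turn, a rotation vector about the tool's x, y, z in rad. In form: grip dx dy dz ax ay az; .... A call has 1 to 5 rows; each row shifts and turns the commanded pose from where the row before left it, along the tool's axes as they then stand; what a row does not reach is not made up. A row lasts 1/8 s, in which the tool goes at most 62.5 mm and 10.7 degrees, less where a joint would pass 70% of its speed; a pose out of reach is approached as far as the arm can. A call with a gripper value outside its range is refused whole. The fingers move at their own pace and stop on an object; "squeeze" is the grip in N (left out, the last holds). Time passes only in rows, so rows that do not move let the fingers close. It gives the time, the measured TCP pose, the force, the opening and the grip force at its end, in the units of the state.
- bot.sense(): the state, without advancing time (a new reading comes with each control period).
- viewer.read_camera(name): name is "scene" or "top"; returns the picture (420x560x3 uint8, red, green, blue); there is no depth.
- viewer.camera_params(name): a dict with "intrinsics" (3x3 intrinsics, pixels), "world_to_cam" (4x4, takes a point from world to camera coordinates). Camera axes: x right, y down, z forward; pixel columns grow to the right and rows downward; lengths in mm; the calibration is good to about 2 mm. A picture is of the moment at which its call begins. camera_params takes no time and is no camera call.
- bot.close_job(): hands the job in; it is judged then, once.
The state is a dict: "time_s": time; "joints": joint angles; "qvel": joint speeds; "joint_torque": joint torques, N m; "tcp_pos": TCP position; "eef_rot": TCP orientation; "ft_force": force on the tool from outside, world axes, zero at the start; "moment": the same for the moment, N m; "gripper_width": opening from 0.0 (shut) to 1.0 (fully open); "gripper_force": force on a finger pad.
Only numpy, scipy, OpenCV 4.12 (cv2) and the standard library are available. Lean on these libraries where they do the work, as an engineer would, in place of code of your own. Each camera call takes 0.05 s, during which the arm holds its last target. There are 200 camera calls.

### The job

A customer's three brake pads stand in the rack on the parts counter: take out the worn one, whose lining is clearly the thinnest, and show it to the inspection camera. Hold it up in the air with the middle of its lining face 15 cm straight in front of the lens, the lining turned to the lens and square to it, the pad's long edges level and the pad the same way up as in the rack. Leave the other two pads standing in the rack, do not touch the camera or its stand or shift the other things on the counter, and finish while holding the pad still in the gripper.

Things in the scene. Friction and masses are not known exactly. Their poses are not given: they have to be found in the camera images.
- worn_pad: the worn brake pad: lining only 4 mm thick, 9 mm in all, about 0.26 kg, 56 mm tall, 121 mm long over the ears of its steel backing plate. It stands on its long edge in one of the rack's slots. Origin: centre of its underside, mid-thickness. Axes: x points square out of the lining face, y along its length, z up as it stands in the rack.
- worn_pad_face (a point): the middle of the worn pad's lining face: 4.5 mm in front of (+x) and 28 mm above the pad's origin; same axes as the pad.
- pad_b: a fresh brake pad in another slot: lining 13 mm thick, 18 mm in all, about 0.38 kg, otherwise like the worn one: backing plate 5 mm thick and 100 mm long plus an ear at each end; lining of two grey blocks with a narrow groove between, together 95 mm long and 52 mm tall. Origin and axes as for the worn pad.
- pad_c: another fresh brake pad, the same as pad_b, in the remaining slot.
- rack: white rack fixed to the counter: plate 200 x 130 x 10 mm; origin: centre of its underside. Three slots along its y axis, at -66, 0 and +66 mm on its x axis, each 24 mm wide between ribs 4 mm thick that rise 12 mm above the plate's top. The pads stand loosely on the plate's top, linings towards the rack's +x side, and can be gripped by their two faces from above.
- camera: inspection camera's stand, fixed to the counter: base plate 140 x 140 x 16 mm, round steel column 22 mm thick and 386 mm high. The camera head on it is at a height and tilt that differ from time to time. Origin: on the counter, roughly below the viewing spot; along its +x axis the base's centre is 210 mm and the column 235 mm away.
- lens (a point): the middle of the front glass of the camera head (white box 60 x 56 x 50 mm with a black lens barrel 42 mm across). Axes: -x is the direction in which the camera looks (roughly towards the robot and 15 to 34 degrees downwards), y is level, z is the camera's upward direction.
- view_spot (a point): the viewing spot, a point in the air on the lens axis, 150 mm straight in front of the lens; axes as for the lens. A pad shown properly has its own x, y and z axes along those of this point.
- spray_can: white and blue spray can, 64 mm across, 202 mm tall, upright; a bystander. Origin: centre of its underside.
- fluid_bottle: grey bottle, 66 mm across, 170 mm tall, upright; a bystander. Origin: centre of its underside.
- carton: small brown carton, 90 x 60 x 50 mm; a bystander. Origin: centre of its underside.
- spark_plug: spark plug lying on the counter, 71 mm long, 20 mm thick; a bystander. Origin: centre of its underside.
- screwdriver: screwdriver lying on the counter, 190 mm long; a bystander. Origin: on its axis line.
- oil_filter: white canister oil filter, 66 mm across, 82 mm tall, upright; a bystander. Origin: centre of its underside.
Things that resemble listed ones, but are neither listed nor needed, are in the scene too. Leave any yellow look-alike of the worn_pad alone.

How it is judged:
By the outcome, as a careful person would: the job done as asked, in the order asked, and still so for the second after the job is handed in, while the arm keeps its last pose, push and grip.
It also fails if it takes over 48 s, if anything falls off the work surface, if the arm or the gripper's body presses on something with over 40 N, if the wrist force passes 120 N, or if a joint passes its speed limit or range.

## Working session

There is one attempt and no reset: what is moved stays moved. The work goes in short steps, Python scripts to look and compute and a tool call to move; the robot and the scene stay as the last step left them, time stands still between calls to the robot, and variables do not carry over. Pictures are saved under pics/ and viewed, at most 10 in all, crops included, and the job is handed in when it is done.

Besides the shell and the picture viewer there is one more tool, called after "Emit:" as name(argument=value, ...), one argument or row to a line, values as JSON. arm_command: Moves the arm, as the interface text tells. Its arguments: {"type":"object","properties":{"increments":{"type":"string"},"squeeze":{"type":"number"}},"required":["increments"]}

```bash
mkdir -p pics; ls
python3 - <<'E'
from rig import bot, viewer
import cv2
for n in ("scene","top"):
    im=viewer.read_camera(n); cv2.imwrite(f"pics/{n}0.png",im[:,:,::-1])
    p=viewer.camera_params(n); print(n,p["intrinsics"],p["world_to_cam"])
print(bot.sense(), bot.pinch_z)
E
```

```text
pics
scene [[448.39915505   0.         281.76501116]
 [  0.         448.39915505 207.68777027]
 [  0.           0.           1.        ]] [[-4.92487563e-01  8.70139088e-01 -1.77191145e-02  2.69828392e+02]
 [ 5.89240593e-01  3.18381003e-01 -7.42582696e-01 -1.68818776e+02]
 [-6.40508801e-01 -3.76153564e-01 -6.69519956e-01  1.77538990e+03]
 [ 0.00000000e+00  0.00000000e+00  0.00000000e+00  1.00000000e+00]]
top [[417.10370619   0.         270.17580272]
 [  0.         417.10370619 214.31629211]
 [  0.           0.           1.        ]] [[-3.73303510e-03 -9.99989652e-01 -2.60009254e-03  6.77988592e+00]
 [-9.97580995e-01  3.90450205e-03 -6.94039813e-02  4.99773639e+02]
 [ 6.94134152e-02  2.33471541e-03 -9.97585248e-01  1.27803279e+03]
 [ 0.00000000e+00  0.00000000e+00  0.00000000e+00  1.00000000e+00]]
{'time_s': 0.1, 'joints': array([ 6.18569378e+01,  1.79557171e+01,  8.58468616e+01, -1.42706690e-03,
        7.62633700e+01, -1.27975009e+01]), 'qvel': array([ 0.0865646 ,  0.01024187, -0.07092658,  0.07453053, -0.10453726,
       -0.01798731]), 'joint_torque': array([ 2.87600320e-03, -4.02812862e+01, -2.52642292e+01,  6.95519010e-02,
        3.42907570e-02, -8.34034290e-05]), 'tcp_pos': array([138.82840165, 506.08834526, 238.24132758]), 'eef_rot': array([-1.79935383e+02, -1.32565984e-02,  1.64654771e+02]), 'ft_force': array([ 0.22559337, -0.55812429, -0.1265857 ]), 'moment': array([-0.01395418,  0.02304594, -0.00886974]), 'gripper_force': 0.0, 'gripper_width': 0.9976585027364888} 18.700000000000003
```

View pics/scene0.png

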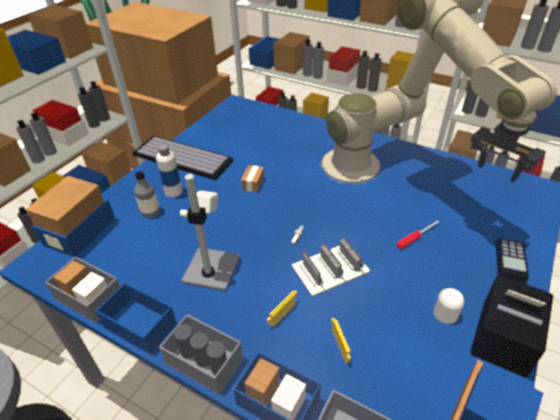

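View pics/top0.png

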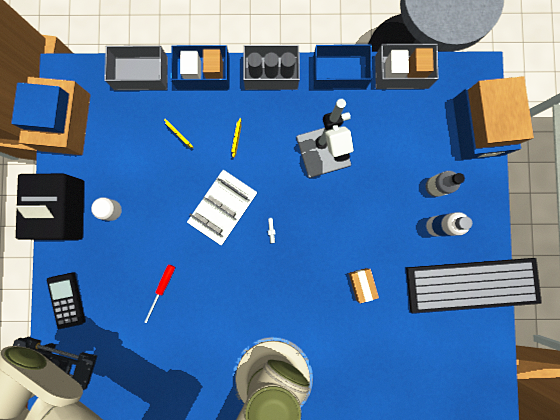

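The scene view shows the rack near (330,265) with three pads, at (311,268), (330,260) and (350,250). In the top view they are at (236,185), (221,207) and (207,225). The camera head is at (206,202) in the scene view and (338,140) in the top view. Two yellow look-alikes lie in front of the rack, at top (178,133) and (236,138). Next I'll crop in close.

Run:
```python
import cv2, numpy as np
s=cv2.imread("pics/scene0.png"); t=cv2.imread("pics/top0.png")
r=lambda a,f,w,h: cv2.resize(a,(w,h),interpolation=cv2.INTER_CUBIC)
# row 1: top rack 180..265,165..250 ; scene rack 285..375,230..300
a=r(t[165:250,180:265],0,400,400); b=r(s[228:298,285:375],0,400,311)
c=np.zeros((400,800,3),np.uint8); c[:,:400]=a; c[:311,400:]=b
cv2.imwrite("pics/rack.png",c)
a=r(t[95:180,285:370],0,400,400); b=r(s[165:290,165:255],0,400,556)
c=np.zeros((556,800,3),np.uint8); c[:400,:400]=a; c[:,400:]=b
cv2.imwrite("pics/cam.png",c)
```

```text
(no output)
```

View pics/rack.png

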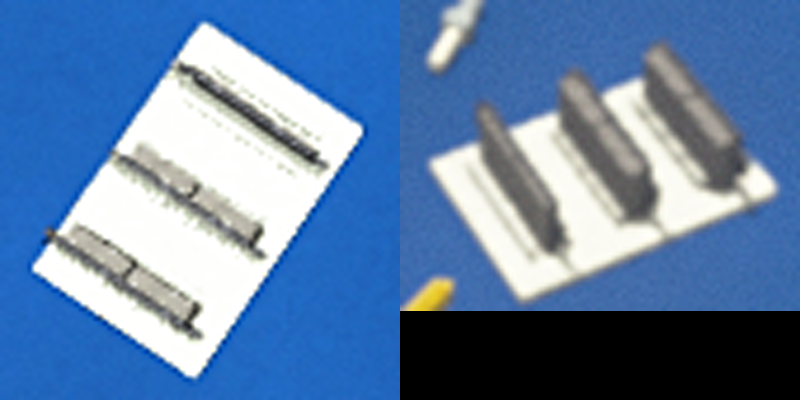

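View pics/cam.png

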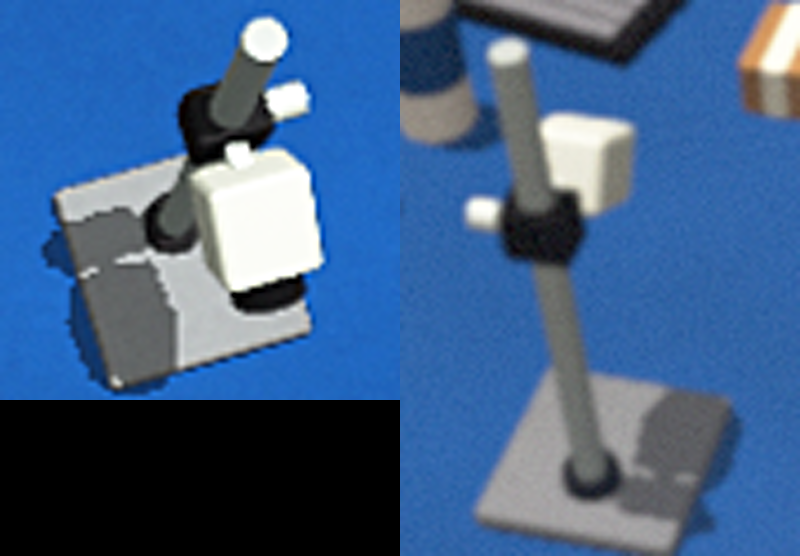

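The first listed candidate is the pad at top (236,185) / scene (311,268). It has no thick grey lining blocks, so it is the worn one. The pads at top (221,207) and (207,225) have thick linings. The yellow look-alikes at top (178,133) and (236,138) are excluded. The linings face up-right in the top view (rack yaw about −35°), and the camera yaw is about +17°. Next I'll zoom on the camera head and measure the rack and pads.

```bash
cat > h.py <<'E'
import numpy as np, cv2
from rig import bot, viewer
P={n:viewer.camera_params(n) for n in ("scene","top")}
def ray(n,uv):
    K=np.array(P[n]["intrinsics"]);T=np.array(P[n]["world_to_cam"])
    d=T[:3,:3].T@np.linalg.solve(K,[uv[0],uv[1],1.]); return -T[:3,:3].T@T[:3,3], d/np.linalg.norm(d)
def onz(n,uv,z):
    o,d=ray(n,uv); return o+d*(z-o[2])/d[2]
def tri(uvt,uvs):
    A=np.zeros((3,3));b=np.zeros(3);L=[]
    for n,uv in (("top",uvt),("scene",uvs)):
        o,d=ray(n,uv);M=np.eye(3)-np.outer(d,d);A+=M;b+=M@o;L.append((M,o))
    p=np.linalg.solve(A,b); return p, max(np.linalg.norm(M@(p-o)) for M,o in L)
def proj(n,p):
    T=np.array(P[n]["world_to_cam"]);q=np.array(P[n]["intrinsics"])@(T[:3,:3]@np.asarray(p,float)+T[:3,3]);return q[:2]/q[2]
E
python3 - <<'E'
from h import *
np.set_printoptions(precision=1,suppress=True)
s=cv2.imread("pics/scene0.png"); t=cv2.imread("pics/top0.png")
c=np.zeros((600,800,3),np.uint8)
c[:,:400]=cv2.resize(t[115:175,325:365],(400,600),interpolation=cv2.INTER_CUBIC)
c[:,400:]=cv2.resize(s[180:240,185:225],(400,600),interpolation=cv2.INTER_CUBIC)
cv2.imwrite("pics/head.png",c)
# rack: white region at top z=10 (plate outline)
for n,im,box,z in (("top",t,(170,150,270,260),10),("scene",s,(280,225,380,300),10)):
    x0,y0,x1,y1=box;h=cv2.cvtColor(im[y0:y1,x0:x1],cv2.COLOR_BGR2HSV)
    m=((h[:,:,1]<110)).astype(np.uint8)
    m=cv2.morphologyEx(m,cv2.MORPH_OPEN,np.ones((3,3)))
    cs,_=cv2.findContours(m,cv2.RETR_EXTERNAL,cv2.CHAIN_APPROX_NONE);k=max(cs,key=cv2.contourArea)
    k=(k[:,0]+[x0,y0]).astype(float)
    w=np.array([onz(n,q,z)[:2] for q in k]).astype(np.float32)
    print(n,cv2.minAreaRect(w))
sx=np.array([180,165]);tp=lambda u,v:(180+u*85/400-.5+.1,165+v*85/400-.5+.1)
sp=lambda u,v:(285+(u-400)*90/400-.4,228+v*70/311-.4)
print("camO",ray("top",(0,0))[0],ray("scene",(0,0))[0])
# worn pad ends (top edge of plate, ears) in both
for a,b in (((180,66),(485,103)),((325,163),(556,212))):
    print("worn",tri(tp(*a),sp(*b)))
for q in ((205,22),(362,128),(195,378),(33,268)): print("rackc",onz("top",tp(*q),10))
for q in ((55,195),(310,328),(115,385),(180,157)):
    print("base",onz("top",(285+q[0]*85/400-.4,95+q[1]*85/400-.4),16))
for q in ((478,518),(735,400),(660,550),(558,372)):
    print("baseS",onz("scene",(165+(q[0]-400)*90/400-.4,165+q[1]*125/556-.4),16))
print("coltop",tri((285+265*85/400-.4,95+40*85/400-.4),(165+110*90/400-.4,165+48*125/556-.4)))
E
```

```text
top ((525.339599609375, 157.7687225341797), (135.81985473632812, 202.1771697998047), 55.86637878417969)
scene ((514.6748657226562, 147.14053344726562), (170.16775512695312, 213.28256225585938), 55.6907844543457)
camO [ 409.9    1.8 1309.7] [1369.5  486.8 1068.1]
worn (array([603. , 130.8, 147.4]), np.float64(23.26402188509089))
worn (array([541.8, 100.8, -39.6]), np.float64(28.405916801906283))
rackc [643.  152.4  10. ]
rackc [571.2  47.4  10. ]
rackc [405.5 158.   10. ]
rackc [478.7 265.8  10. ]
base [746.7 -78.3  16. ]
base [ 656.  -247.3   16. ]
base [ 618.3 -117.1   16. ]
base [ 772.2 -162.2   16. ]
baseS [ 788.5 -204.8   16. ]
baseS [ 617.2 -111.6   16. ]
baseS [751.6 -81.9  16. ]
baseS [ 655.8 -238.7   16. ]
coltop (array([ 724.3, -155.9,  388.4]), np.float64(0.6421863994836184))
```

View pics/head.png

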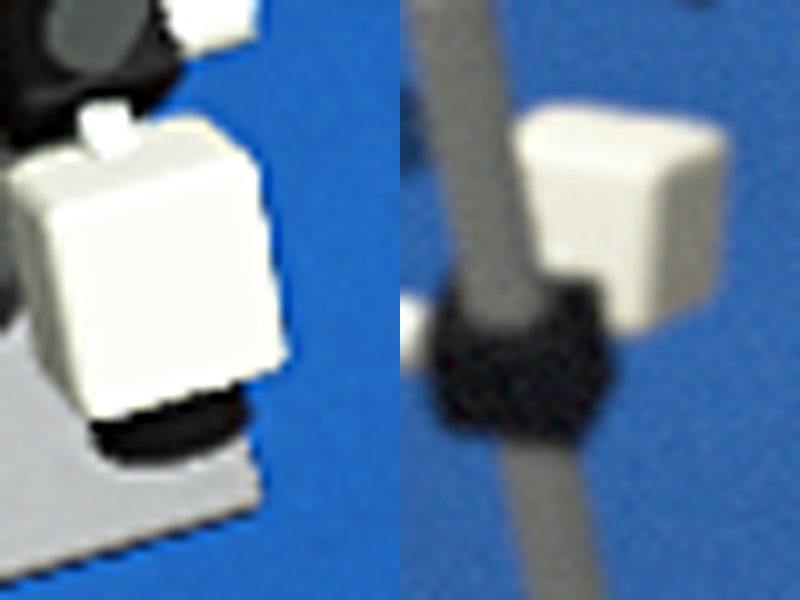

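Run:
```python
from h import *
np.set_printoptions(precision=2,suppress=True)
tp=lambda u,v:(180+u*85/400-.4,165+v*85/400-.4)
sp=lambda u,v:(285+(u-400)*90/400-.4,228+v*70/311-.4)
W=[]
for n,a,b in (("worn ear +y",(180,68),(556,212)),("worn ear -y",(325,163),(485,106)),("b end",(262,252),(573,75)),("c",(200,333),(658,47))):
    print(n,tri(tp(*a),sp(*b)))
ht=lambda u,v:(325+u/10-.45,115+v/10-.45); hs=lambda u,v:(185+(u-400)/10-.45,180+v/10-.45)
C={}
for k,a,b in (("A",(52,212),(660,160)),("B",(93,418),(727,133)),("C",(255,165),(527,110)),("D",(10,177),(640,333))):
    p,r=tri(ht(*a),hs(*b));C[k]=p;print(k,p,r)
for i,j in ("AB","AC","AD","CD"):
    d=C[j]-C[i];L=np.linalg.norm(d);print(i+j,L,d/L,"yaw",np.degrees(np.arctan2(d[1],d[0])),"el",np.degrees(np.arcsin(d[2]/L)))
# box front top edge and barrel outer rim in top view
c=np.radians(-34.3);o=np.array([525,156,10]);
for x in (-66,0,66): print("slot",o+[x*np.cos(c),x*np.sin(c),0])
```

```text
worn ear +y (array([605.03, 160.81,  60.3 ]), np.float64(1.8301348540382687))
worn ear -y (array([542.12,  71.86,  54.32]), np.float64(2.427729784636837))
b end (array([485.33, 111.95,  52.47]), np.float64(1.9023230464336511))
c (array([433.21, 152.27,  52.92]), np.float64(2.748431186084591))
A [ 674.81 -143.14  290.87] 1.2656300400062932
B [ 629.52 -157.39  260.92] 0.9676319678656518
C [ 681.78 -187.79  297.22] 6.4957486142056275
D [ 696.22 -139.67  246.41] 0.23274026659194674
AB 56.13276198355294 [-0.81 -0.25 -0.53] yaw -162.53155575561757 el -32.24670098175484
AC 45.638452714788805 [ 0.15 -0.98  0.14] yaw -81.1300983977935 el 8.004456346248904
AD 49.46531067798946 [ 0.43  0.07 -0.9 ] yaw 9.20096052188969 el -63.99245206210975
CD 71.45674665623318 [ 0.2   0.67 -0.71] yaw 73.2942050568675 el -45.322816885726006
slot [470.48 193.19  10.  ]
slot [525. 156.  10.]
slot [579.52 118.81  10.  ]
```

Run:
```python
from h import *
from scipy.optimize import least_squares
from scipy.spatial.transform import Rotation as Ro
np.set_printoptions(precision=2,suppress=True)
ht=lambda u,v:(325+u/10-.45,115+v/10-.45); hs=lambda u,v:(185+(u-400)/10-.45,180+v/10-.45)
ob=[("top",(52,212),(1,1,1)),("scene",(660,160),(1,1,1)),("top",(93,418),(-1,1,1)),("scene",(727,133),(-1,1,1)),
("top",(255,165),(1,-1,1)),("top",(10,177),(1,1,-1)),("scene",(640,333),(1,1,-1)),("top",(285,355),(-1,-1,1)),("scene",(714,293),(-1,1,-1)),("top",(208,118),(1,-1,-1))]
for dims in ((60,56,50),(56,60,50),(60,50,56),(50,56,60)):
    h=np.array(dims)/2-1
    R=lambda v:Ro.from_euler('xyz',[0,v[4],v[3]],degrees=True).as_matrix()   # +x axis up-away => pitch negative
    f=lambda v:np.concatenate([proj(n,v[:3]+R(v)@(h*s))-(ht(*q) if n=="top" else hs(*q)) for n,q,s in ob])
    r=least_squares(f,[660,-160,265,15,-28],loss='soft_l1')
    print(dims,r.x,np.sqrt(np.mean(f(r.x)**2)),"end axis (front)",r.x[:3]-R(r.x)[:,0]*dims[0]/2)
    if dims[0]==60:
        print(f(r.x).reshape(-1,2).T)
        d=np.array([724.3,-155.9])-r.x[:2];print("col rel: along,lat",d@R(r.x)[:2,0]/np.linalg.norm(R(r.x)[:2,0]),d@R(r.x)[:2,1])
        for L in (10,15,20,25,30):
            rim=[proj("top",r.x[:3]+R(r.x)@np.array([-dims[0]/2-L,21*np.cos(a),21*np.sin(a)])) for a in np.linspace(0,6.283,73)]
            k=max(rim,key=lambda p:p[1]);print(L,"lowest rim crop",(k-[325,115]+.45)*10, "lens",r.x[:3]-R(r.x)[:,0]*(dims[0]/2+L))
```

```text
(60, 56, 50) [ 669.66 -173.78  254.1    15.4   -29.99] 0.7232673771498731 end axis (front) [ 644.61 -180.68  239.11]
[[-0.07 -0.82 -0.26  0.2   0.5  -0.71 -0.07  0.91  0.23 -0.46]
 [ 0.3   0.28  1.34 -0.51 -0.78 -0.87  0.27  1.98  0.06 -0.51]]
col rel: along,lat 57.42251972149655 2.7228954324694286
10 lowest rim crop [139.67 447.8 ] lens [ 636.26 -182.98  234.11]
15 lowest rim crop [142.82 465.73] lens [ 632.09 -184.13  231.61]
20 lowest rim crop [145.96 483.58] lens [ 627.91 -185.28  229.11]
25 lowest rim crop [149.08 501.36] lens [ 623.74 -186.43  226.61]
30 lowest rim crop [152.19 519.07] lens [ 619.56 -187.58  224.11]
(56, 60, 50) [ 670.77 -174.37  254.87   15.49  -29.52] 0.7484671240542757 end axis (front) [ 647.29 -180.88  241.08]
(60, 50, 56) [ 668.74 -172.39  254.49   14.75  -27.24] 1.171949286093178 end axis (front) [ 642.95 -179.18  240.75]
[[ 0.66 -1.49  0.53 -0.17 -0.98 -0.3  -0.63 -0.42 -0.05 -2.29]
 [-0.14 -0.47  1.32 -2.16 -0.37 -0.93  1.45  2.78  0.29  0.27]]
col rel: along,lat 57.924364658305066 1.80291547120461
10 lowest rim crop [127.76 450.38] lens [ 634.35 -181.44  236.17]
15 lowest rim crop [131.   468.64] lens [ 630.05 -182.57  233.88]
20 lowest rim crop [134.23 486.83] lens [ 625.75 -183.7   231.6 ]
25 lowest rim crop [137.44 504.96] lens [ 621.46 -184.84  229.31]
30 lowest rim crop [140.65 523.02] lens [ 617.16 -185.97  227.02]
(50, 56, 60) [ 670.78 -172.39  257.08   13.18  -25.59] 1.020023138864329 end axis (front) [ 648.83 -177.53  246.28]
```

Run:
```python
from h import *
from scipy.optimize import least_squares
from scipy.spatial.transform import Rotation as Ro
np.set_printoptions(precision=2,suppress=True)
ht=lambda u,v:(325+u/10-.45,115+v/10-.45); hs=lambda u,v:(185+(u-400)/10-.45,180+v/10-.45)
ob=[("top",(52,212),(1,1,1)),("scene",(660,160),(1,1,1)),("top",(93,418),(-1,1,1)),("scene",(727,133),(-1,1,1)),
("top",(255,165),(1,-1,1)),("top",(10,177),(1,1,-1)),("scene",(640,333),(1,1,-1)),("top",(285,355),(-1,-1,1)),("scene",(714,293),(-1,1,-1)),("top",(208,118),(1,-1,-1))]
R=lambda v:Ro.from_euler('xyz',[0,v[4],v[3]],degrees=True).as_matrix()
f=lambda v:np.concatenate([proj(n,v[:3]+R(v)@(v[5:]/2*s))-(ht(*q) if n=="top" else hs(*q)) for n,q,s in ob])
r=least_squares(f,[660,-160,265,15,-28,58,56,50],loss='soft_l1');v=r.x
print(v,np.sqrt(np.mean(f(v)**2)));print(f(v).reshape(-1,2).T)
print("front",v[:3]-R(v)[:,0]*v[5]/2)
for L in (10,15,20,25,30):
    rim=np.array([proj("top",v[:3]+R(v)@np.array([-v[5]/2-L,21*np.cos(a),21*np.sin(a)])) for a in np.linspace(0,6.283,73)])
    e=(rim-[325,115]+.45)*10
    p=v[:3]-R(v)[:,0]*(v[5]/2+L)
    print(L,"rim low",e[e[:,1].argmax()],"L/R",e[:,0].min(),e[:,0].max(),"lens",p,"spot",p-150*R(v)[:,0])
t=cv2.imread("pics/top0.png")[145:170,325:356]; print(t.max(2)[8:,6:30])
```

```text
[ 670.53 -173.13  255.28   15.19  -29.82   52.45   53.21   46.59] 0.37766301394132645
[[-0.01 -0.68 -0.62 -0.32  0.26 -0.46  0.09  0.31 -0.26 -0.49]
 [ 0.7   0.32 -0.27 -0.19 -0.21 -0.31 -0.23  0.52 -0.07  0.21]]
front [ 648.58 -179.09  242.24]
10 rim low [134.92 429.85] L/R 87.21015419318474 248.92627728730486 lens [ 640.2  -181.36  237.27] spot [ 514.61 -215.46  162.67]
15 rim low [138.04 447.9 ] L/R 90.371819555544 251.78799227985292 lens [ 636.02 -182.5   234.78] spot [ 510.43 -216.6   160.19]
20 rim low [141.15 465.88] L/R 93.52084608434564 254.63817122859393 lens [ 631.83 -183.64  232.29] spot [ 506.24 -217.73  157.7 ]
25 rim low [144.25 483.78] L/R 96.65730941447646 257.47688374874554 lens [ 627.64 -184.77  229.81] spot [ 502.05 -218.87  155.21]
30 rim low [147.33 501.61] L/R 99.78128457852745 260.30461599047453 lens [ 623.46 -185.91  227.32] spot [ 497.87 -220.01  152.73]
[[112 175 248 253 254 252 253 254 255 255 255 255 255 255 255 239 214  47
  126 211 199 197 196 198]
 [140 153 241 255 255 255 255 255 255 255 255 245 189  65  50   0   0   4
  104 211 202 197 195 196]
 [181
[... 810 characters left out ...]
92 194 193 192 195 193 191 193 193 195 196 193 190 188 187 190 191
  192 167 155 195 192 192]
 [193 194 195 194 192 194 191 192 192 194 190 193 190 191 192 195 194 193
  197 181 166 195 194 196]
 [194 194 194 192 193 194 192 193 194 196 196 195 195 196 196 200 192 169
  149 143 177 196 195 195]
 [197 195 193 194 191 193 192 194 194 194 194 193 197 183 161 145 111  88
   96 157 201 197 194 193]
 [194 196 192 195 193 197 196 193 192 191 175 148 132 107  84 101 159 205
  209 205 196 193 191 191]
 [198 195 199 197 198 201 184 158 145 116  97  81 115 182 210 207 200 197
  196 194 195 193 192 192]
 [196 198 197 181 154 136 101  87 101 161 210 206 205 202 199 199 197 194
  192 191 194 196 193 191]]
```

The lens is at about (632,−184,232), with yaw 15° and tilt 30°. That puts the view spot at about (507,−218,157). The worn pad's centre is at about (575,115), pad x yaw −35°, with tops near z = 60–66 as expected. The planned grasp has tool yaw 55° (tool y = pad x), with the fingers only partly open so they clear the neighbouring pad. I'll rotate first, then move over the pad.

Emit:
arm_command(
  increments="0.52 0 0 0 0 0 0.174; 0.52 0 0 0 0 0 0.174; 0.52 0 0 0 0 0 0.174; 0.52 0 0 0 0 0 0.174; 0.52 0 0 0 0 0 0.174",
)

```text
time_s: 0.72
tcp_pos: [138.8, 506.2, 238.4]
eef_rot: [-180.0, 0.0, 114.5]
ft_force: [-0.6, -0.9, -0.1]
gripper_width: 0.484
gripper_force: 0.0
```

Emit:
arm_command(
  increments="0.52 0 0 0 0 0 0.174; 0.52 0 0 0 0 0 0.174; 0.52 0 0 0 0 0 0.174; 0.52 0 0 0 0 0 0.174; 0.52 0 0 0 0 0 0.174",
)

```text
time_s: 1.35
tcp_pos: [138.9, 506.2, 238.4]
eef_rot: [-180.0, 0.0, 64.6]
ft_force: [0.4, -0.3, -0.3]
gripper_width: 0.48
gripper_force: 0.0
```

Emit:
arm_command(
  increments="0.52 0 0 0 0 0 0.174; 0.52 -0.006 0.048 0 0 0 0; 0.52 -0.006 0.048 0 0 0 0; 0.52 -0.006 0.048 0 0 0 0; 0.52 -0.006 0.048 0 0 0 0",
)

```text
time_s: 1.98
tcp_pos: [283.3, 375.2, 238.5]
eef_rot: [-180.0, 0.0, 55.0]
ft_force: [0.7, 1.3, -0.3]
gripper_width: 0.483
gripper_force: 0.0
```

Emit:
arm_command(
  increments="0.52 -0.006 0.048 0.01 0 0 0; 0.52 -0.006 0.048 0.01 0 0 0; 0.52 -0.006 0.048 0.01 0 0 0; 0.52 -0.006 0.048 0.01 0 0 0; 0.52 -0.006 0.048 0.01 0 0 0",
)

```text
time_s: 2.6
tcp_pos: [462.7, 213.0, 188.2]
eef_rot: [-180.0, 0.0, 55.0]
ft_force: [0.3, 0.4, -0.1]
gripper_width: 0.482
gripper_force: 0.0
```

Emit:
arm_command(
  increments="0.52 -0.006 0.048 0.01 0 0 0; 0.52 -0.006 0.048 0.01 0 0 0; 0.52 -0.004 0.048 0.01 0 0 0; 0.52 0 0 0 0 0 0; 0.52 0 0 0 0 0 0",
)

```text
time_s: 3.22
tcp_pos: [570.1, 118.9, 158.5]
eef_rot: [-180.0, 0.0, 55.0]
ft_force: [-0.2, -0.0, 0.6]
gripper_width: 0.481
gripper_force: 0.0
```

Emit:
arm_command(
  increments="0.52 0 0.006 0.03 0 0 0; 0.52 0 0 0.03 0 0 0; 0.52 0 0 0 0 0 0; 0.52 0 0 0 0 0 0",
)

```text
time_s: 3.72
tcp_pos: [575.8, 115.7, 100.3]
eef_rot: [179.9, -0.1, 55.0]
ft_force: [-0.1, -1.1, 0.4]
gripper_width: 0.479
gripper_force: 0.0
```

Run:
```python
from h import *
s=viewer.read_camera("scene");t=viewer.read_camera("top")
c=np.zeros((500,800,3),np.uint8)
c[:400,:400]=cv2.resize(t[160:240,190:270],(400,400),interpolation=cv2.INTER_CUBIC)
c[:,400:]=cv2.resize(s[200:300,280:360],(400,500),interpolation=cv2.INTER_CUBIC)
cv2.imwrite("pics/hover.png",c[:,:,::-1])
b=bot.sense();print(b["tcp_pos"],proj("scene",b["tcp_pos"]),proj("top",b["tcp_pos"]))
print(proj("scene",(575.3,115.2,66)))
```

```text
[575.96419211 115.41796278 100.31950683] [311.11575    253.64329215] [232.15390192 186.47665455]
[310.8466897  261.32991943]
```

View pics/hover.png

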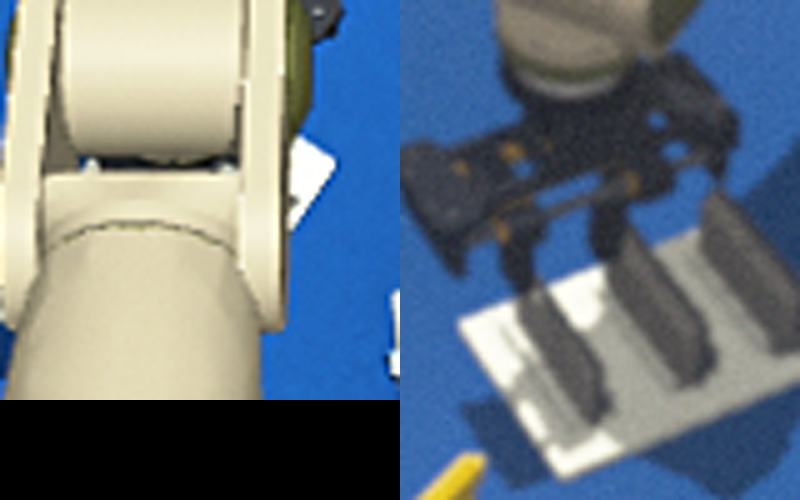

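The scene view shows the two fingertips at (304,257) and (321,250). Their midpoint (312,253) matches the projected TCP and lies above the worn pad's top edge, centred near (312,262). The fingers straddle the pad and clear its neighbour, so I'll descend.

Emit:
arm_command(
  increments="0.52 0 0 0.016 0 0 0; 0.52 0 0 0.016 0 0 0; 0.52 0 0 0.016 0 0 0; 0.52 0 0 0.014 0 0 0; 0.52 0 0 0.01 0 0 0",
)

```text
time_s: 4.45
tcp_pos: [575.2, 115.0, 25.5]
eef_rot: [-180.0, 0.0, 55.0]
ft_force: [-0.1, -0.6, 0.8]
gripper_width: 0.475
gripper_force: 0.0
```

Emit:
arm_command(
  increments="0.52 0 0 0 0 0 0; 0.9 0 0 0 0 0 0; 1 0 0 0 0 0 0; 1 0 0 0 0 0 0; 1 0 0 0 0 0 0",
  squeeze=30,
)

```text
time_s: 5.08
tcp_pos: [575.7, 115.0, 27.0]
eef_rot: [180.0, -0.0, 55.0]
ft_force: [0.2, -0.3, 1.0]
gripper_width: 0.099
gripper_force: 29.9
```

Emit:
arm_command(
  increments="1 0 0 0 0 0 0; 1 0 0 0 0 0 0; 1 0 0 0 0 0 0; 1 0 0 0 0 0 0",
  squeeze=30,
)

```text
time_s: 5.58
tcp_pos: [575.7, 115.0, 26.9]
eef_rot: [180.0, -0.0, 55.0]
ft_force: [-0.2, 0.1, 5.7]
gripper_width: 0.103
gripper_force: 29.9
```

The opening is 9.1 mm, which matches the worn pad's 9 mm thickness. Lifting now.

Emit:
arm_command(
  increments="1 0 0 -0.02 0 0 0; 1 0 0 -0.03 0 0 0; 1 0 0 -0.04 0 0 0; 1 0 0 -0.04 0 0 0; 1 0 0 -0.04 0 0 0",
)

```text
time_s: 6.2
tcp_pos: [574.8, 115.2, 197.1]
eef_rot: [-179.9, 0.1, 55.0]
ft_force: [1.0, -0.1, -2.7]
gripper_width: 0.098
gripper_force: 29.9
```

Emit:
arm_command(
  increments="1 0 0 0 0 0 0; 1 0 0 0 0 0 0",
)

```text
time_s: 6.45
tcp_pos: [574.6, 115.1, 194.5]
eef_rot: [-179.8, 0.1, 55.0]
ft_force: [1.0, 1.4, -3.2]
gripper_width: 0.1
gripper_force: 29.9
```

Run:
```python
from h import *
from scipy.spatial.transform import Rotation as Ro
np.set_printoptions(precision=2,suppress=True)
s=viewer.read_camera("scene")
b=bot.sense();p=b["tcp_pos"];R=Ro.from_euler('xyz',b["eef_rot"],degrees=True).as_matrix()
print(p,b["eef_rot"],b["joints"],b["ft_force"],b["gripper_width"])
# expected pad outline: pad origin assumed at tool (0,0,17)
u,v=proj("scene",p).astype(int);x0,y0=u-40,v-45
a=s[y0:y0+90,x0:x0+120][:,:,::-1].copy();cv2.imwrite("pics/held.png",cv2.resize(a,(800,600),interpolation=cv2.INTER_CUBIC));print(x0,y0)
for n,q in dict(bot_y=(60.5,0,17),bot_my=(-60.5,0,17),topy=(50,0,-39),topmy=(-50,0,-39)).items(): print(n,(proj("scene",p+R@np.array(q))-[x0,y0]+.5)*6.667)
x=Ro.from_euler('xyz',[0,-30,15.2],degrees=True).as_matrix()
Rf=np.c_[x[:,1],x[:,0],-x[:,2]]
lens=np.array([632,-184,232.]);spot=lens-150*x[:,0]
pad_o=spot-x@np.array([4.5,0,28]);tcp=pad_o+x[:,2]*17
print("spot",spot,"goal tcp",tcp,Ro.from_matrix(Rf).as_euler('xyz',degrees=True))
print("tool shift",R.T@(tcp-p),"rotvec",Ro.from_matrix(R.T@Rf).as_rotvec())
```

```text
[574.57 115.08 194.35] [-179.81    0.13   55.  ] [-0.12 27.73 78.36  0.   74.15 34.88] [ 0.51  0.59 -3.85] 0.1019446148433568
272 185
bot_y [341.23 430.  ]
bot_my [202.92 243.64]
topy [334.   315.57]
topmy [215.98 162.22]
spot [ 506.64 -218.06  157.  ] goal tcp [ 508.19 -217.64  145.22] [150.    0.  105.2]
tool shift [-310.49  136.66   49.38] rotvec [-0.49  0.23 -0.86]
```

View pics/held.png

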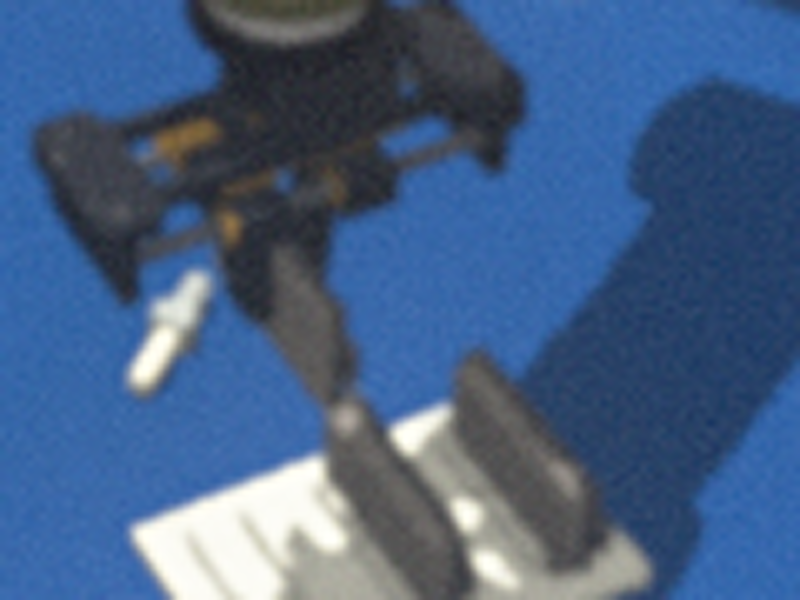

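The pad is held square and level, with its end at about (335,310)–(340,430) in the crop, as predicted. The other two pads are still standing. Next I'll yaw, tilt, pull back, and go sideways to the viewing spot.

Emit:
arm_command(
  increments="1 0 0 0 0 0 -0.175; 1 0 0 0 0 0 -0.175; 1 0 0 0 0 0 -0.175; 1 0 0 0 0 0 -0.175; 1 0 0 0 0 0 -0.176",
)

```text
time_s: 7.12
tcp_pos: [574.8, 115.1, 194.6]
eef_rot: [-179.8, -0.1, 105.5]
ft_force: [0.0, 0.6, -2.8]
gripper_width: 0.096
gripper_force: 29.9
```

Emit:
arm_command(
  increments="1 0 0 0 -0.131 0 0; 1 0 0 0 -0.131 0 0; 1 0 0 0 -0.131 0 0; 1 0 0 0 -0.131 0 0",
)

```text
time_s: 7.62
tcp_pos: [574.6, 114.9, 195.0]
eef_rot: [149.9, -0.0, 105.1]
ft_force: [1.3, 0.6, -2.8]
gripper_width: 0.096
gripper_force: 29.9
```

Emit:
arm_command(
  increments="1 0 -0.04 -0.008 0 0 0; 1 0 -0.04 -0.008 0 0 0; 1 0 -0.04 -0.008 0 0 0; 1 0 -0.036 -0.009 0 0 0",
)

```text
time_s: 8.12
tcp_pos: [426.8, 75.4, 145.2]
eef_rot: [150.2, -0.1, 105.2]
ft_force: [0.4, -0.9, -1.9]
gripper_width: 0.097
gripper_force: 29.9
```

Emit:
arm_command(
  increments="1 -0.03 0 0 0 0 0; 1 -0.04 0 0 0 0 0; 1 -0.04 0 0 0 0 0; 1 -0.04 0 0 0 0 0; 1 -0.04 0 0 0 0 0",
)

```text
time_s: 8.75
tcp_pos: [478.3, -109.0, 145.8]
eef_rot: [150.1, -0.1, 105.2]
ft_force: [0.7, 0.8, -2.7]
gripper_width: 0.099
gripper_force: 29.9
```

Emit:
arm_command(
  increments="1 -0.04 0 0 0 0 0; 1 -0.04 0 0 0 0 0; 1 -0.034 0 0 0 0 0; 1 0 0 0 0 0 0; 1 0 0 0 0 0 0",
)

```text
time_s: 9.38
tcp_pos: [508.1, -216.9, 146.0]
eef_rot: [150.1, -0.1, 105.2]
ft_force: [-0.4, -0.6, -3.4]
gripper_width: 0.099
gripper_force: 29.9
```

Run:
```python
from h import *
from scipy.spatial.transform import Rotation as Ro
np.set_printoptions(precision=2,suppress=True)
s=viewer.read_camera("scene");t=viewer.read_camera("top")
b=bot.sense();p=b["tcp_pos"];R=Ro.from_euler('xyz',b["eef_rot"],degrees=True).as_matrix()
g=np.array([508.2,-217.6,145.2]);Rf=Ro.from_euler('xyz',[150,0,105.2],degrees=True).as_matrix()
print(p,b["eef_rot"],b["gripper_width"],b["time_s"],"shift",R.T@(g-p),"rv",Ro.from_matrix(R.T@Rf).as_rotvec())
print("face px",proj("top",p+R@[0,4.5,-11]),proj("scene",p+R@[0,4.5,-11]))
c=np.zeros((600,800,3),np.uint8)
c[:,:400]=cv2.resize(t[105:225,310:390],(400,600),interpolation=cv2.INTER_CUBIC)
c[:,400:]=cv2.resize(s[130:280,160:260],(400,600),interpolation=cv2.INTER_CUBIC)
cv2.imwrite("pics/shown.png",c[:,:,::-1])
```

```text
[ 508.39 -216.85  146.67] [150.02  -0.07 105.23] 0.10005439259526437 9.475 shift [-0.68 -1.07  1.08] rv [-0. -0. -0.]
face px [350.28 207.92] [227.8  189.77]
```

View pics/shown.png

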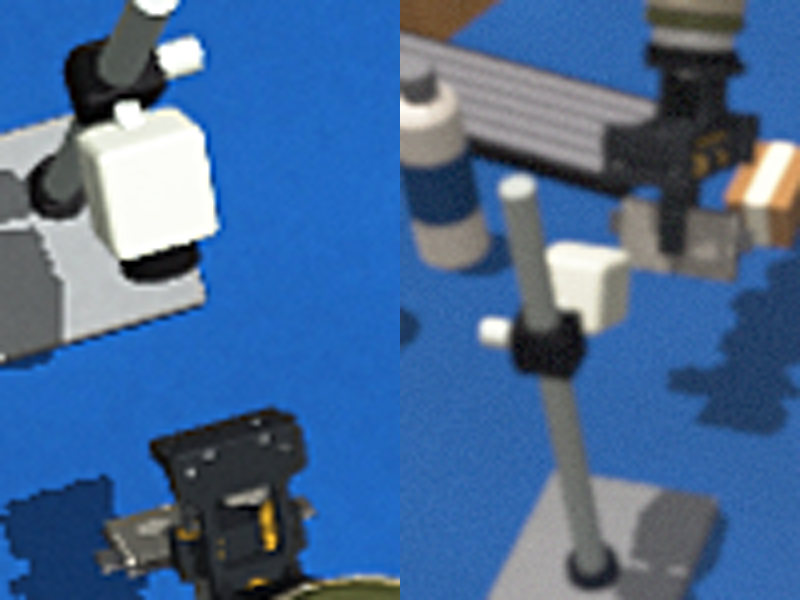

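```bash
python3 - <<'E'
from h import *
from scipy.spatial.transform import Rotation as Ro
np.set_printoptions(precision=1,suppress=True)
b=bot.sense();p=b["tcp_pos"];R=Ro.from_euler('xyz',b["eef_rot"],degrees=True).as_matrix()
for z in (17,-10,-39):
  for x in (60.5,50,-50,-60.5):
    q=p+R@np.array([x,-2,z]);print(z,x,"top",(proj("top",q)-[310,105]+.5)*5,"scene",(proj("scene",q)-[160,130]+.5)*4+[400,0])
q=[p+R@np.array([x,4.5,z]) for x,z in ((47.5,15),(47.5,-37),(-47.5,15),(-47.5,-37))]
print("lining scene",[(proj("scene",a)-[160,130]+.5)*4+[400,0] for a in q])
E
python3 - <<'E'
import cv2
c=cv2.imread('pics/shown.png');cv2.imwrite('pics/pz.png',cv2.resize(c[170:310,590:770],(770,600),interpolation=cv2.INTER_CUBIC))
E
```

```text
17 60.5 top [ 88.  535.4] scene [745.  285.2]
17 50 top [105.8 530.5] scene [732.5 283.2]
17 -50 top [275.2 483.7] scene [614.6 264.8]
17 -60.5 top [293.  478.8] scene [602.4 262.9]
-10 60.5 top [100.4 555.6] scene [748.1 252. ]
-10 50 top [118.6 550.5] scene [735.4 250.1]
-10 -50 top [291.5 502.7] scene [617.1 232.1]
-10 -60.5 top [309.6 497.7] scene [604.8 230.3]
-39 60.5 top [114.3 578.2] scene [751.4 216.1]
-39 50 top [132.9 573. ] scene [738.7 214.2]
-39 -50 top [309.7 524.1] scene [619.7 196.6]
-39 -60.5 top [328.3 518.9] scene [607.4 194.8]
lining scene [array([727.2, 281.7]), array([732.9, 217.4]), array([614.7, 264.2]), array([619.5, 200.6])]
```

View pics/pz.png

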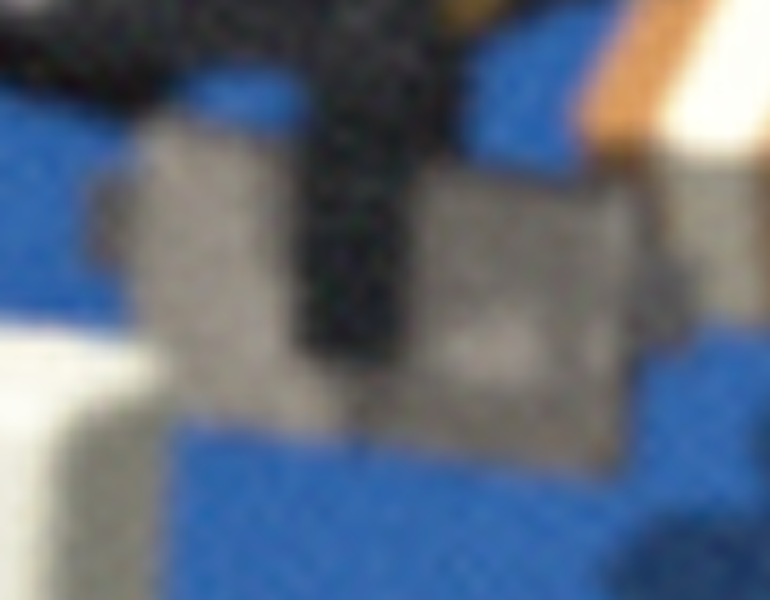

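The scene view shows the lining turned towards the lens and its long edges level. Its corners lie about 3 mm towards +y and 2 mm higher than predicted. One small correction, then I'll settle and hand in.

Emit:
arm_command(
  increments="1 -0.003 -0.001 0.002 0 0 0; 1 0 0 0 0 0 0; 1 0 0 0 0 0 0; 1 0 0 0 0 0 0; 1 0 0 0 0 0 0",
)

```text
time_s: 10.1
tcp_pos: [509.7, -220.9, 145.0]
eef_rot: [150.0, 0.0, 105.2]
ft_force: [-0.2, -0.1, -3.0]
gripper_width: 0.102
gripper_force: 29.9
```

Emit:
arm_command(
  increments="1 0 0 0 0 0 0; 1 0 0 0 0 0 0; 1 0 0 0 0 0 0; 1 0 0 0 0 0 0; 1 0 0 0 0 0 0",
)

```text
time_s: 10.72
tcp_pos: [509.7, -220.9, 145.0]
eef_rot: [150.0, 0.0, 105.2]
ft_force: [0.5, -0.2, -3.0]
gripper_width: 0.1
gripper_force: 29.9
```

```bash
python3 -c "
from rig import bot
b=bot.sense();print(b['tcp_pos'],b['qvel'],b['gripper_width'])
print(bot.close_job())"
```

```text
[ 509.72377029 -220.89599363  145.02019251] [-0.04436541 -0.12737031  0.06066311 -0.03064757  0.06820275 -0.06123062] 0.10010303986185659
the job is handed in; nothing more can be done
None
```

I took the worn pad out of the rack and handed the job in with the pad held still in the gripper at 10.7 s. Its lining is square to the lens at about 150 mm, good to a few mm by my camera measurements. The other two pads were still standing when I lifted it, and I saw no contact with anything else.

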